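# Stack the blue sample tray on the grey one

## Task

The samples are going to the cold store in one stack: pick up the blue vial tray by its middle rib and stack it squarely on the grey tray, so that its four corner pins drop into the sockets of the grey tray and it sits all the way down. Keep it upright and lower it gently, do not drop it; leave the orange tray where it stands, and let go when done.

Things in the scene. Friction and masses are not known exactly. Their poses are not given: they have to be found in the camera images.
- blue_tray_centre (a point): Blue vial tray to stack, 120 (x) x 180 (y) x 60 mm, 0.2-0.45 kg, loose, same after a half turn. Point: its centre, 30 mm above the pin tips; z up. Carrying rib in the middle: 56 mm along x, 14 thick along y, up to +28 mm; pinch it from above, fingers closing along y; free 50 mm each side in y, 52 mm wide in x, down to the floor plate at -12. Corner posts up to +30; vials fixed, lower.
- grey_tray_centre (a point): Grey vial tray to stack on, same shape, axes and point, loose, 0.45 kg. Posts at x +-42, y +-74 mm: 26 mm square socket in the top, 18 deep; pin below, 13 mm thick, 14 long, round-ended. Seated, the blue centre is 46 mm above this point, long sides parallel; pins have 6 mm play each way and their round tips still enter about 8 mm off centre.
- orange_tray_centre (a point): Orange vial tray, same shape, axes and point as the blue one, loose: a bystander, not part of this job.

How it is judged:
At the end, for the whole second after the job is handed in: Blue tray level (3.4 deg) on the level grey tray standing on the worktop, released, at rest: centres within 14 mm from above, long sides parallel within 10 deg, blue centre 40 to 51 mm above grey centre (46 = seated); orange tray within 30 mm of its start (horizontal distance between blue_tray_centre and grey_tray_centre below 0.014 m and angle between the y axis of blue_tray_centre and the y axis of grey_tray_centre, either way round below 0.175 rad and z of blue_tray_centre in the frame of grey_tray_centre between 0.04 and 0.051 m and angle between each of blue_tray_centre, grey_tray_centre's own z axis and vertical below 0.06 rad and height (world z) of grey_tray_centre below 0.036 m and linear speed of blue_tray below 0.02 m/s and distance of orange_tray_centre from where it was at the start of the episode below 0.03 m); the robot touches nothing.
It fails at once if the blue tray is tipped by more than 30 degrees (angle between blue_tray_centre's own z axis and vertical above 0.52 rad).
It fails at once if the blue tray is dropped onto the grey one (moves faster than 0.65 m/s close above it) (horizontal distance between blue_tray_centre and grey_tray_centre below 0.03 m and z of blue_tray_centre in the frame of grey_tray_centre below 0.09 m and linear speed of blue_tray above 0.65 m/s).
It fails at once if the orange tray is shoved more than 30 mm (distance of orange_tray_centre from where it was at the start of the episode above 0.03 m).
It also fails if it takes over 38 s, if anything falls off the work surface, if the arm or the gripper's body presses on something with over 40 N, if the wrist force passes 120 N, or if a joint passes its speed limit or range.

## Robot

A 6-joint arm with a two-finger parallel gripper is mounted at the origin on a cart in front of the work surface, level with it; the furniture and walls round the work are solid. World frame = base frame: x ahead of the robot, y to its left, z up, the work surface at z = 0. Lengths are in m, angles in rad, forces in N, time in s.
With the tool pointing down it reaches from about 0.3 to 0.775 m from the base axis. Payload 14.6 kg.
Tool frame: the origin (TCP) lies between the finger pads; the fingertips stand 8 mm ahead of it and the grasp point (between the pads) lies 11 mm behind it; z points along the fingers, y is the direction in which the jaws open and shut (so a half turn about z gives the same grasp; the last joint's range is limited). The gripper opens to 94 mm and grips with 3 to 60 N. Pads are 16 mm wide; open, the fingers measure 119 mm over their backs; the gripper's body (75 mm by 177 mm) begins 78 mm behind the grasp point.
Start: joints at [-1.227, 0.3, 1.521, -0, 1.321, -0.067], TCP at [0.22, -0.504, 0.213] pointing down, gripper open.
Joint ranges: [-3.03, 3.03], [-0.79, 2.21], [0.23, 2.52], [-1.04, 4.18], [0, 3.07], [-2.55, 2.55]. Speed limits (rad/s): [2.22, 2.22, 2.57, 3.14, 3.14, 3.14].

## Interface

Orientations are given as [roll, pitch, yaw] about the fixed x, y, z axes, in that order (R = Rz(yaw) Ry(pitch) Rx(roll)).
In Python, from station import ctrl, viewer, workorder gives the robot as it stands.
- The arm moves only by the tool play_rows, never from a script. Its argument "commands" is a list of rows, each an object of numbers: "dx", "dy", "dz": the shift along the tool's x, y, z in m; "ax", "ay", "az": the turn, a rotation vector about the tool's x, y, z in degrees. In form: [{"dx": .., "dy": .., "dz": .., "ax": .., "ay": .., "az": ..}, ...]. A call has exactly 5 rows; each row shifts and turns the pose as measured when the row begins, along the tool's axes as they then stand; what a row does not reach is not made up. A row lasts 1/12 s, in which the tool goes at most 41.7 mm and 7.16 degrees, less where a joint would pass 70% of its speed; a pose out of reach is approached as far as the arm can. A call with a gripper value outside its range is refused whole. "claw" is the opening, from 0 (shut) to 1 (fully open), set as the call begins (left out, the last holds). The fingers move at their own pace and stop on an object; "squeeze" is the grip in N (left out, the last holds). Time passes only in rows, so rows that do not move let the fingers close, or fill a call up. It gives the time, the measured TCP pose, the force and the opening at its end, in the units of the state.
- ctrl.get_obs(): the state, without advancing time (a new reading comes with each control period).
- viewer.camera(name): name is "scene" or "top" or "wrist"; returns the picture (400x640x3 uint8, red, green, blue); there is no depth.
- viewer.camera_model(name): a dict with "K" (3x3 intrinsics, pixels), "pose" (4x4, takes a point from camera to world coordinates); the wrist camera has in their place "T_tool_cam" (4x4, takes a point from camera to tool coordinates, whose origin is the TCP and whose axes are the flange's). Camera axes: x right, y down, z forward; pixel columns grow to the right and rows downward; lengths in m; the calibration is good to about 2 mm. A picture is of the moment at which its call begins: read the wrist's pose just before it. camera_model takes no time and is no camera call.
- workorder.hand_in(): hands the job in, once; it reports no verdict.
The state is a dict: "time_s": time; "qpos": joint angles; "joint_vel": joint speeds; "tau": joint torques, N m; "ee_pos": TCP position; "eef_rot": TCP orientation; "force": force on the tool from outside, world axes, zero at the start; "moment": the same for the moment, N m; "grip_width": finger opening in m.
Only numpy, scipy, OpenCV 4.12 (cv2) and the standard library are available. Lean on these libraries where they do the work, as an engineer would, in place of code of your own. Each camera call takes 0.05 s, during which the arm holds its last target. There are 200 camera calls.

## Working session

There is one attempt and no reset: what is moved stays moved. The work goes in short steps, Python scripts to look and compute and a tool call to move; the robot and the scene stay as the last step left them, time stands still between calls to the robot, and variables do not carry over. Pictures are saved under pics/ and viewed, about 8 in all and at most 12, crops included, and the job is handed in when it is done.

Besides the shell and the picture viewer there is one more tool, called after "Emit:" by a JSON object that holds its "method" and its "body", one argument or row to a line. play_rows: Moves the arm, as the interface text tells. Its arguments: {"type":"object","properties":{"commands":{"type":"array","items":{"type":"object","properties":{"dx":{"type":"number"},"dy":{"type":"number"},"dz":{"type":"number"},"ax":{"type":"number"},"ay":{"type":"number"},"az":{"type":"number"}}}},"claw":{"type":"number"},"squeeze":{"type":"number"}},"required":["commands"]}

```bash
mkdir -p pics; python3 - <<'E'
from station import ctrl, viewer, workorder
import cv2,numpy as np
np.set_printoptions(precision=4,suppress=True)
o=ctrl.get_obs()
for k in o: print(k,np.array(o[k]))
for n in("scene","top"):
    cv2.imwrite(f"pics/{n}0.png",viewer.camera(n)[:,:,::-1])
    m=viewer.camera_model(n);print(n,m["K"],m["pose"])
print(viewer.camera_model("wrist"))
E
```

```text
time_s 0.0
qpos [-1.2266  0.3005  1.5216 -0.      1.3207 -0.0666]
joint_vel [-0.0004 -0.0001 -0.0014  0.0009 -0.     -0.0005]
tau [  0.0024 -53.1805 -35.2727   0.0708   0.0245  -0.0001]
ee_pos [ 0.2195 -0.504   0.2129]
eef_rot [-3.1404 -0.0001  0.4108]
force [-0.0308 -0.3114  0.1858]
moment [-0.0524  0.0201  0.0135]
grip_width 0.09371583295567511
scene [[379.0538   0.     330.4272]
 [  0.     379.0538 195.4143]
 [  0.       0.       1.    ]] [[-0.8703 -0.3437  0.3528  0.1333]
 [-0.4924  0.6226 -0.6082  0.5961]
 [-0.0106 -0.703  -0.7111  0.7479]
 [ 0.      0.      0.      1.    ]]
top [[468.9523   0.     316.8179]
 [  0.     468.9523 196.1707]
 [  0.       0.       1.    ]] [[-0.0186 -0.993   0.1167  0.3433]
 [-0.9997  0.0203  0.0133  0.0068]
 [-0.0156 -0.1164 -0.9931  1.1019]
 [ 0.      0.      0.      1.    ]]
{'K': array([[304.5567,   0.    , 316.713 ],
       [  0.    , 304.5567, 202.5146],
       [  0.    ,   0.    ,   1.    ]]), 'T_tool_cam': array([[-0.001 , -0.9578, -0.2873,  0.0845],
       [ 1.    , -0.0014,  0.001 ,  0.0002],
       [-0.0014, -0.2873,  0.9578, -0.171 ],
       [ 0.    ,  0.    ,  0.    ,  1.    ]])}
```

View pics/top0.png

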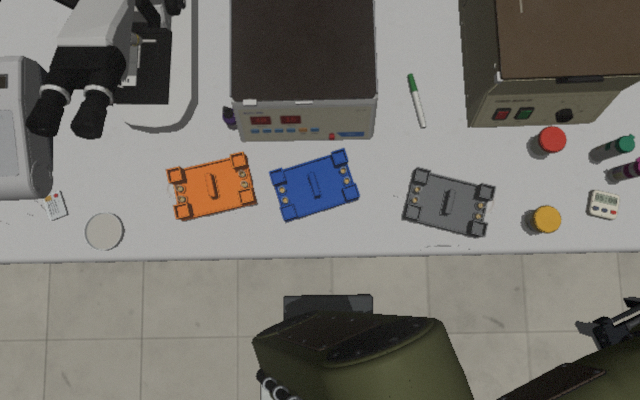

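View pics/scene0.png

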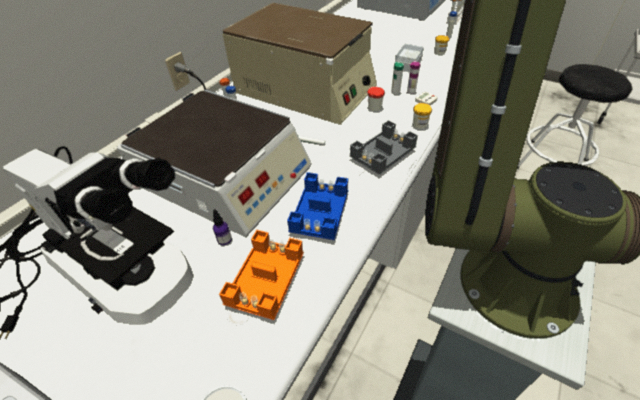

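Top view: the orange tray's rib is at about (212,187), blue at (314,185), grey at (448,202). An instrument stands close behind the blue tray. I'll enlarge the blue and grey trays.

```bash
python3 - <<'E'
import cv2,numpy as np
i=cv2.imread("pics/top0.png")
a=cv2.resize(i[140:240,262:372],None,fx=7,fy=5.6,interpolation=cv2.INTER_CUBIC)
a=cv2.resize(i[145:225,266:366],(800,640*600//640),interpolation=cv2.INTER_CUBIC) if 0 else None
b=cv2.resize(i[145:225,266:366],None,fx=4,fy=4,interpolation=cv2.INTER_CUBIC)
g=cv2.resize(i[162:242,398:498],None,fx=4,fy=4,interpolation=cv2.INTER_CUBIC)
cv2.imwrite("pics/crop1.png",np.hstack([b,g]))
E
```

```text
(no output)
```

View pics/crop1.png

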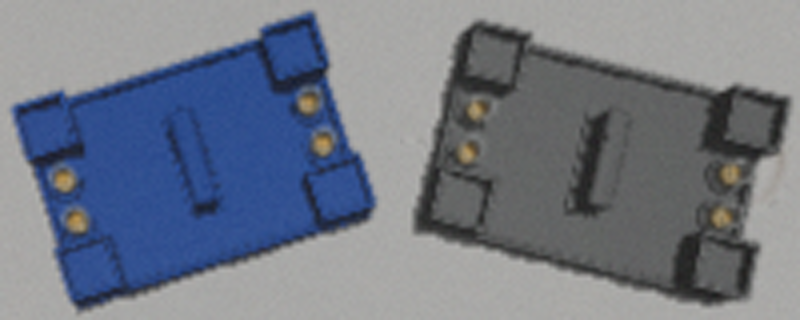

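The crop shows the post tops of both trays. Blue: about (48,127), (295,52), (340,188) and (93,268). Grey: (495,60), (754,121), (723,267) and (460,203). I'll fit both poses from these.

```bash
cat > h.py <<'E'
import numpy as np,cv2
from scipy.spatial.transform import Rotation as R
from station import ctrl, viewer, workorder
np.set_printoptions(precision=4,suppress=True)
def ray(px,K,T,z):
    d=T[:3,:3]@np.linalg.solve(K,[*px,1.]); c=T[:3,3]; return c+d*(z-c[2])/d[2]
def tool(o):
    T=np.eye(4);T[:3,:3]=R.from_euler('xyz',o["eef_rot"]).as_matrix();T[:3,3]=o["ee_pos"];return T
def fit(P):
    # P: posts (4x2) in ring order starting so that P0->P1 is along y (long)
    P=np.array(P)[:,:2]; c=P.mean(0); v=(P[1]-P[0])+(P[2]-P[3]); w=(P[3]-P[0])+(P[2]-P[1])
    th=np.arctan2(v[1],v[0]) # long-axis direction
    print("centre",c,"long dir deg",np.degrees(th),"long,short",np.linalg.norm(v)/2,np.linalg.norm(w)/2)
    return c,th
E
python3 - <<'E'
from h import *
m=viewer.camera_model("top")
for off,P,rib in(((266,145),[(48,127),(295,52),(340,188),(93,268)],(188,158)),((298,162),[(495,60),(754,121),(723,267),(460,203)],(605,160))):
    W=[ray((off[0]+p[0]/4,off[1]+p[1]/4),m["K"],m["pose"],.06) for p in P]
    fit(W); print(ray((off[0]+rib[0]/4,off[1]+rib[1]/4),m["K"],m["pose"],.058))
print(ray((212,186),m["K"],m["pose"],.058))
# instrument front: base edge and top edge
for p in((235,139),(374,139)): print(ray(p,m["K"],m["pose"],0.02))
print("tool yaxis",tool(ctrl.get_obs())[:3,:3])
E
```

```text
centre [0.492  0.0255] long dir deg -73.60748701919292 long,short 0.145261753295927 0.08248370403910305
[0.4926 0.0289 0.058 ]
centre [ 0.4453 -0.2749] long dir deg -104.84743096156656 long,short 0.1475734159194273 0.0833879991317005
[ 0.4469 -0.274   0.058 ]
[0.4939 0.2568 0.058 ]
[0.6104 0.2121 0.02  ]
[ 0.6031 -0.1157  0.02  ]
tool yaxis [[ 0.9168  0.3994 -0.0004]
 [ 0.3994 -0.9168  0.001 ]
 [ 0.     -0.0011 -1.    ]]
```

Both fits give post spacings of about 147 x 83 mm, against the 148 x 84 expected. I'll turn the tool so the camera side faces the robot, away from the instrument, then move over the blue tray.

Emit:
{"method": "play_rows", "body": {
  "commands": [
    {"az":-7},
    {"az":-7},
    {"az":-7},
    {"az":-7},
    {"az":-7}
  ],
  "claw": 1
}}

```text
validation failed for argument at $.co...
```

Emit:
{"method": "play_rows", "body": {
  "commands": [
    {"az":-7},
    {"az":-7},
    {"az":-7},
    {"az":-7},
    {"az":-7}
  ]
}}

```text
validation failed for argument at $.co...
```

Emit:
{"method": "play_rows", "body": {
  "commands": [
    {"az":-7},
    {"az":-7},
    {"az":-7},
    {"az":-7},
    {"az":-7}
  ]
}}

```text
validation failed for argument at $.co...
```

Emit:
{"method": "play_rows", "body": {
  "commands": [
    {"dx":0,"dy":0,"dz":0,"ax":0,"ay":0,"az":-7},
    {"dx":0,"dy":0,"dz":0,"ax":0,"ay":0,"az":-7},
    {"dx":0,"dy":0,"dz":0,"ax":0,"ay":0,"az":-7},
    {"dx":0,"dy":0,"dz":0,"ax":0,"ay":0,"az":-7},
    {"dx":0,"dy":0,"dz":0,"ax":0,"ay":0,"az":-7}
  ],
  "claw": 1
}}

```text
time_s: 0.52
ee_pos: [0.2193, -0.5033, 0.2112]
eef_rot: [-3.138, -0.003, 1.034]
force: [0.7, -0.5, -0.4]
grip_width: 0.0939
```

Full keys are needed. It turned as expected.

Emit:
{"method": "play_rows", "body": {
  "commands": [
    {"dx":0,"dy":0,"dz":0,"ax":0,"ay":0,"az":-7},
    {"dx":0,"dy":0,"dz":0,"ax":0,"ay":0,"az":-7},
    {"dx":0,"dy":0,"dz":0,"ax":0,"ay":0,"az":-7},
    {"dx":0,"dy":0,"dz":0,"ax":0,"ay":0,"az":-7},
    {"dx":0,"dy":0,"dz":0,"ax":0,"ay":0,"az":-7}
  ]
}}

```text
time_s: 0.93
ee_pos: [0.219, -0.5025, 0.2094]
eef_rot: [-3.14, -0.008, 1.659]
force: [-0.7, -0.3, 0.9]
grip_width: 0.0943
```

Emit:
{"method": "play_rows", "body": {
  "commands": [
    {"dx":0,"dy":0,"dz":0,"ax":0,"ay":0,"az":-7},
    {"dx":0,"dy":0,"dz":0,"ax":0,"ay":0,"az":-7},
    {"dx":0,"dy":0,"dz":0,"ax":0,"ay":0,"az":-7},
    {"dx":0,"dy":0,"dz":0,"ax":0,"ay":0,"az":-7},
    {"dx":0,"dy":0,"dz":0,"ax":0,"ay":0,"az":-7}
  ]
}}

```text
time_s: 1.35
ee_pos: [0.2188, -0.5018, 0.2076]
eef_rot: [3.137, -0.011, 2.284]
force: [0.1, 0.4, 0.6]
grip_width: 0.0938
```

Emit:
{"method": "play_rows", "body": {
  "commands": [
    {"dx":0.0147,"dy":0.0368,"dz":-0.001,"ax":0,"ay":0,"az":0},
    {"dx":0.0147,"dy":0.0368,"dz":-0.001,"ax":0,"ay":0,"az":0},
    {"dx":0.0147,"dy":0.0368,"dz":-0.001,"ax":0,"ay":0,"az":0},
    {"dx":0.0147,"dy":0.0368,"dz":-0.001,"ax":0,"ay":0,"az":0},
    {"dx":0.0147,"dy":0.0368,"dz":-0.001,"ax":0,"ay":0,"az":0}
  ]
}}

```text
time_s: 1.77
ee_pos: [0.3072, -0.3224, 0.2111]
eef_rot: [3.137, -0.016, 2.289]
force: [0.9, 0.5, 0.5]
grip_width: 0.094
```

Emit:
{"method": "play_rows", "body": {
  "commands": [
    {"dx":0.0147,"dy":0.0368,"dz":-0.001,"ax":0,"ay":0,"az":0},
    {"dx":0.0147,"dy":0.0368,"dz":-0.001,"ax":0,"ay":0,"az":0},
    {"dx":0.0147,"dy":0.0368,"dz":-0.001,"ax":0,"ay":0,"az":0},
    {"dx":0.0147,"dy":0.0368,"dz":-0.001,"ax":0,"ay":0,"az":0},
    {"dx":0.0147,"dy":0.0368,"dz":-0.001,"ax":0,"ay":0,"az":0}
  ]
}}

```text
time_s: 2.18
ee_pos: [0.3988, -0.1364, 0.2181]
eef_rot: [3.137, -0.017, 2.287]
force: [0.4, -0.8, 0.1]
grip_width: 0.0941
```

Emit:
{"method": "play_rows", "body": {
  "commands": [
    {"dx":0,"dy":0,"dz":-0.0005,"ax":0,"ay":0,"az":-7},
    {"dx":0,"dy":0,"dz":-0.0005,"ax":0,"ay":0,"az":-7},
    {"dx":0,"dy":0,"dz":-0.0005,"ax":0,"ay":0,"az":-7},
    {"dx":0,"dy":0,"dz":-0.0005,"ax":0,"ay":0,"az":-7},
    {"dx":0,"dy":0,"dz":-0.0005,"ax":0,"ay":0,"az":-7}
  ]
}}

```text
time_s: 2.6
ee_pos: [0.4014, -0.1275, 0.2202]
eef_rot: [3.127, -0.012, 2.907]
force: [0.1, 0.7, -0.3]
grip_width: 0.094
```

Emit:
{"method": "play_rows", "body": {
  "commands": [
    {"dx":0,"dy":0,"dz":-0.0005,"ax":0,"ay":0,"az":-6},
    {"dx":0,"dy":0,"dz":-0.0005,"ax":0,"ay":0,"az":-6},
    {"dx":0,"dy":0,"dz":-0.0005,"ax":0,"ay":0,"az":-6},
    {"dx":0,"dy":0,"dz":-0.0005,"ax":0,"ay":0,"az":-6},
    {"dx":0,"dy":0,"dz":-0.0005,"ax":0,"ay":0,"az":-6}
  ]
}}

```text
time_s: 3.02
ee_pos: [0.4007, -0.1269, 0.2217]
eef_rot: [3.121, -0.004, -2.823]
force: [0.4, 0.6, 0.2]
grip_width: 0.094
```

```bash
cat >> h.py <<'E'
def go(xyz,ydeg):
    """shift and turn, tool axes, to TCP xyz pointing down with tool y at ydeg"""
    T=tool(ctrl.get_obs()); yaw=np.radians(ydeg+90)
    G=R.from_euler('xyz',[np.pi,0,yaw]).as_matrix()
    print("pose",T[:3,3],"tool y deg",np.degrees(np.arctan2(T[1,1],T[0,1])))
    print("shift",T[:3,:3].T@(np.array(xyz)-T[:3,3]),"turn",np.degrees(R.from_matrix(T[:3,:3].T@G).as_rotvec()))
E
python3 -c "
from h import *
go([.492,.026,.2],106.4);print(ctrl.get_obs()['qpos'])"
```

```text
pose [ 0.4007 -0.1269  0.2217] tool y deg 108.24516134847097
shift [-0.1347  0.1162  0.0235] turn [ 1.1863 -0.2737  1.8477]
[-0.4018  0.0081  1.8383  0.0131  1.3123 -2.2946]
```

Emit:
{"method": "play_rows", "body": {
  "commands": [
    {"dx":-0.027,"dy":0.0233,"dz":0.003,"ax":0.3,"ay":-0.1,"az":0.4},
    {"dx":-0.027,"dy":0.0233,"dz":0.003,"ax":0.3,"ay":-0.1,"az":0.4},
    {"dx":-0.027,"dy":0.0233,"dz":0.003,"ax":0.3,"ay":0,"az":0.4},
    {"dx":-0.027,"dy":0.0233,"dz":0.003,"ax":0.3,"ay":0,"az":0.4},
    {"dx":-0.027,"dy":0.0233,"dz":0.003,"ax":0,"ay":0,"az":0.3}
  ]
}}

```text
time_s: 3.43
ee_pos: [0.4943, 0.0267, 0.2073]
eef_rot: [-3.139, -0.001, -2.853]
force: [-0.2, -0.5, 0.0]
grip_width: 0.0937
```

Emit:
{"method": "play_rows", "body": {
  "commands": [
    {"dx":0,"dy":0,"dz":0,"ax":0,"ay":0,"az":0},
    {"dx":0,"dy":0,"dz":0,"ax":0,"ay":0,"az":0},
    {"dx":0,"dy":0,"dz":0,"ax":0,"ay":0,"az":0},
    {"dx":0,"dy":0,"dz":0,"ax":0,"ay":0,"az":0},
    {"dx":0,"dy":0,"dz":0,"ax":0,"ay":0,"az":0}
  ]
}}

```text
time_s: 3.85
ee_pos: [0.4948, 0.0305, 0.2051]
eef_rot: [-3.141, -0.004, -2.848]
force: [-0.4, 0.1, 0.1]
grip_width: 0.0939
```

```bash
python3 -c "
from h import *
np.save('T1.npy',tool(ctrl.get_obs()))
cv2.imwrite('pics/w1.png',viewer.camera('wrist')[:,:,::-1])
go([.492,.026,.2],106.4)"
```

```text
pose [0.4948 0.0304 0.2052] tool y deg 106.81786038280846
shift [ 0.004  -0.0034  0.0052] turn [-0.0517 -0.219   0.4178]
```

View pics/w1.png

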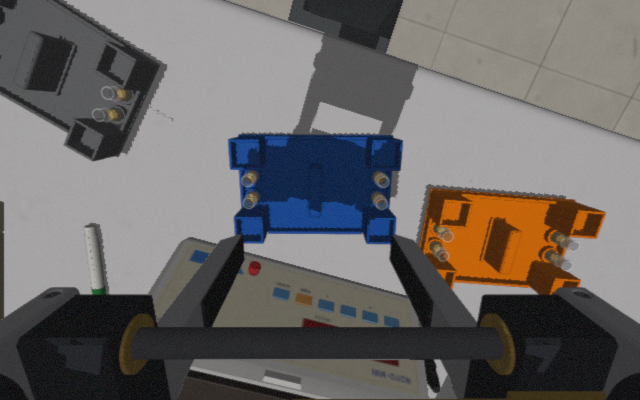

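The wrist view shows the blue tray centred between the jaws, with its rib near (316,188). I'll enlarge it to read the posts.

```bash
python3 -c "
import cv2
i=cv2.imread('pics/w1.png')[125:255,220:415]
i=cv2.convertScaleAbs(i,alpha=2)
cv2.imwrite('pics/w1c.png',cv2.resize(i,None,fx=4,fy=4,interpolation=cv2.INTER_CUBIC))"
```

```text
(no output)
```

View pics/w1c.png

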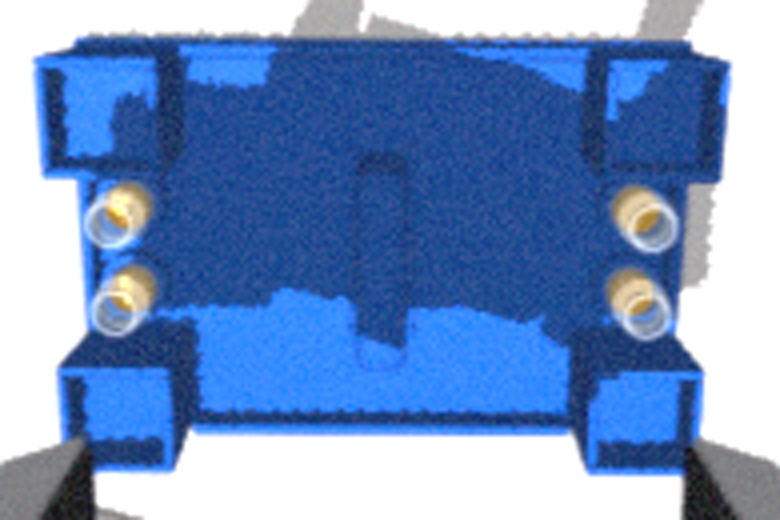

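Post tops in the crop: TL (101,117), TR (666,120), BR (645,422) and BL (119,420).

```bash
python3 -c "
from h import *
m=viewer.camera_model('wrist');T=np.load('T1.npy')@m['T_tool_cam']
fit([ray((220+a/4,125+b/4),m['K'],T,.06) for a,b in [(101,117),(666,120),(645,422),(119,420)]])
print(ray((220+382/4,125+265/4),m['K'],T,.058))
"
```

```text
centre [0.4962 0.029 ] long dir deg 106.53715954100672 long,short 0.14638226992694214 0.08394885110795634
[0.494  0.0281 0.058 ]
```

Emit:
{"method": "play_rows", "body": {
  "commands": [
    {"dx":0.0006,"dy":-0.0023,"dz":0.022,"ax":0,"ay":0,"az":0.3},
    {"dx":0,"dy":0,"dz":0.022,"ax":0,"ay":0,"az":0},
    {"dx":0,"dy":0,"dz":0.022,"ax":0,"ay":0,"az":0},
    {"dx":0,"dy":0,"dz":0.022,"ax":0,"ay":0,"az":0},
    {"dx":0,"dy":0,"dz":0.01,"ax":0,"ay":0,"az":0}
  ],
  "claw": 0.6
}}

```text
time_s: 4.32
ee_pos: [0.4959, 0.0237, 0.1081]
eef_rot: [-3.138, 0.005, -2.859]
force: [-0.2, -0.1, 0.1]
grip_width: 0.0638
```

```bash
python3 -c "
from h import *
go([.495,.028,.037],106.5)"
```

```text
pose [0.4959 0.0237 0.1081] tool y deg 106.16199505344592
shift [-0.      0.0046  0.0711] turn [-0.2279  0.2928 -0.3374]
```

Emit:
{"method": "play_rows", "body": {
  "commands": [
    {"dx":0,"dy":0.002,"dz":0.016,"ax":-0.1,"ay":0.1,"az":-0.2},
    {"dx":0,"dy":0.001,"dz":0.016,"ax":0,"ay":0.1,"az":0},
    {"dx":0,"dy":0,"dz":0.016,"ax":0,"ay":0,"az":0},
    {"dx":0,"dy":0,"dz":0.012,"ax":0,"ay":0,"az":0},
    {"dx":0,"dy":0,"dz":0.004,"ax":0,"ay":0,"az":0}
  ]
}}

```text
time_s: 4.73
ee_pos: [0.4954, 0.0237, 0.0428]
eef_rot: [-3.139, 0.003, -2.86]
force: [-0.6, -0.3, 0.3]
grip_width: 0.0564
```

```bash
python3 -c "
from h import *
go([.495,.028,.037],106.5)"
```

```text
pose [0.4954 0.0237 0.0428] tool y deg 106.1183615683901
shift [-0.0008  0.0042  0.0057] turn [-0.1584  0.1738 -0.3814]
```

Emit:
{"method": "play_rows", "body": {
  "commands": [
    {"dx":0,"dy":0.003,"dz":0.002,"ax":0,"ay":0,"az":-0.2},
    {"dx":0,"dy":0.003,"dz":0.002,"ax":0,"ay":0,"az":-0.2},
    {"dx":0,"dy":0.001,"dz":0.002,"ax":0,"ay":0,"az":0},
    {"dx":0,"dy":0,"dz":0,"ax":0,"ay":0,"az":0},
    {"dx":0,"dy":0,"dz":0,"ax":0,"ay":0,"az":0}
  ]
}}

```text
time_s: 5.15
ee_pos: [0.4943, 0.0302, 0.0387]
eef_rot: [-3.138, 0.006, -2.854]
force: [0.3, 0.2, 1.3]
grip_width: 0.0561
```

Emit:
{"method": "play_rows", "body": {
  "commands": [
    {"dx":0,"dy":0,"dz":0,"ax":0,"ay":0,"az":0},
    {"dx":0,"dy":0,"dz":0,"ax":0,"ay":0,"az":0},
    {"dx":0,"dy":0,"dz":0,"ax":0,"ay":0,"az":0},
    {"dx":0,"dy":0,"dz":0,"ax":0,"ay":0,"az":0},
    {"dx":0,"dy":0,"dz":0,"ax":0,"ay":0,"az":0}
  ],
  "claw": 0,
  "squeeze": 40
}}

```text
time_s: 5.57
ee_pos: [0.495, 0.0303, 0.0401]
eef_rot: [-3.137, 0.008, -2.854]
force: [-1.0, 0.3, -0.4]
grip_width: 0.0268
```

Emit:
{"method": "play_rows", "body": {
  "commands": [
    {"dx":0,"dy":0,"dz":0,"ax":0,"ay":0,"az":0},
    {"dx":0,"dy":0,"dz":0,"ax":0,"ay":0,"az":0},
    {"dx":0,"dy":0,"dz":0,"ax":0,"ay":0,"az":0},
    {"dx":0,"dy":0,"dz":0,"ax":0,"ay":0,"az":0},
    {"dx":0,"dy":0,"dz":0,"ax":0,"ay":0,"az":0}
  ]
}}

```text
time_s: 5.98
ee_pos: [0.4951, 0.0301, 0.0402]
eef_rot: [-3.137, 0.008, -2.854]
force: [-0.0, -0.4, 0.3]
grip_width: 0.0135
```

Gripped at 13.5 mm, which matches the 14 mm rib. Next, lift to carrying height.

Emit:
{"method": "play_rows", "body": {
  "commands": [
    {"dx":0,"dy":0,"dz":-0.008,"ax":0,"ay":0,"az":0},
    {"dx":0,"dy":0,"dz":-0.014,"ax":0,"ay":0,"az":0},
    {"dx":0,"dy":0,"dz":-0.02,"ax":0,"ay":0,"az":0},
    {"dx":0,"dy":0,"dz":-0.02,"ax":0,"ay":0,"az":0},
    {"dx":0,"dy":0,"dz":-0.02,"ax":0,"ay":0,"az":0}
  ]
}}

```text
time_s: 6.4
ee_pos: [0.4911, 0.0303, 0.1219]
eef_rot: [-3.141, -0.003, -2.854]
force: [-0.5, 0.8, -2.1]
grip_width: 0.0137
```

Emit:
{"method": "play_rows", "body": {
  "commands": [
    {"dx":0,"dy":0,"dz":-0.02,"ax":0,"ay":0,"az":0},
    {"dx":0,"dy":0,"dz":-0.02,"ax":0,"ay":0,"az":0},
    {"dx":0,"dy":0,"dz":-0.015,"ax":0,"ay":0,"az":0},
    {"dx":0,"dy":0,"dz":-0.008,"ax":0,"ay":0,"az":0},
    {"dx":0,"dy":0,"dz":0,"ax":0,"ay":0,"az":0}
  ]
}}

```text
time_s: 6.82
ee_pos: [0.491, 0.0306, 0.1935]
eef_rot: [-3.139, 0.001, -2.854]
force: [0.7, 0.6, -3.2]
grip_width: 0.0136
```

```bash
python3 -c "
from h import *
o=ctrl.get_obs();print(o['force'],o['moment'],o['grip_width'],o['qpos'])
go([.446,-.274,.19],75.15)"
```

```text
[ 0.7453  0.6419 -3.2218] [ 0.0518 -0.1483 -0.026 ] 0.01355776884052928 [-0.0112  0.1877  1.7086 -0.002   1.2433 -1.8693]
pose [0.491  0.0306 0.1935] tool y deg 106.5009735250605
shift [ 0.1297 -0.2793  0.004 ] turn [-0.1131  0.1153 31.351 ]
```

Emit:
{"method": "play_rows", "body": {
  "commands": [
    {"dx":0.0075,"dy":-0.012,"dz":0,"ax":0,"ay":0,"az":0},
    {"dx":0.0086,"dy":-0.0186,"dz":0,"ax":0,"ay":0,"az":0},
    {"dx":0.0086,"dy":-0.0186,"dz":0,"ax":0,"ay":0,"az":0},
    {"dx":0.0086,"dy":-0.0186,"dz":0,"ax":0,"ay":0,"az":0},
    {"dx":0.0086,"dy":-0.012,"dz":0,"ax":0,"ay":0,"az":3}
  ]
}}

```text
time_s: 7.23
ee_pos: [0.4717, -0.0583, 0.1902]
eef_rot: [-3.141, -0.002, -2.9]
force: [0.4, 0.8, -3.4]
grip_width: 0.0138
```

Emit:
{"method": "play_rows", "body": {
  "commands": [
    {"dx":0,"dy":0,"dz":0,"ax":0,"ay":0,"az":5},
    {"dx":0,"dy":0,"dz":0,"ax":0,"ay":0,"az":6},
    {"dx":0,"dy":0,"dz":0,"ax":0,"ay":0,"az":6},
    {"dx":0,"dy":0,"dz":0,"ax":0,"ay":0,"az":6},
    {"dx":0,"dy":0,"dz":0,"ax":0,"ay":0,"az":4}
  ]
}}

```text
time_s: 7.65
ee_pos: [0.4684, -0.0613, 0.1849]
eef_rot: [-3.139, -0.011, 2.886]
force: [-0.1, -0.3, -2.6]
grip_width: 0.0139
```

```bash
python3 -c "
from h import *
go([.446,-.274,.19],75.15)"
```

```text
pose [ 0.4684 -0.0613  0.1849] tool y deg 75.33539988448048
shift [-0.0321 -0.2114 -0.005 ] turn [-0.1294 -0.6171  0.1847]
```

```bash
python3 -c "
from h import *
np.save('T2.npy',tool(ctrl.get_obs()))
cv2.imwrite('pics/w2.png',viewer.camera('wrist')[:,:,::-1])"
```

```text
(no output)
```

View pics/w2.png

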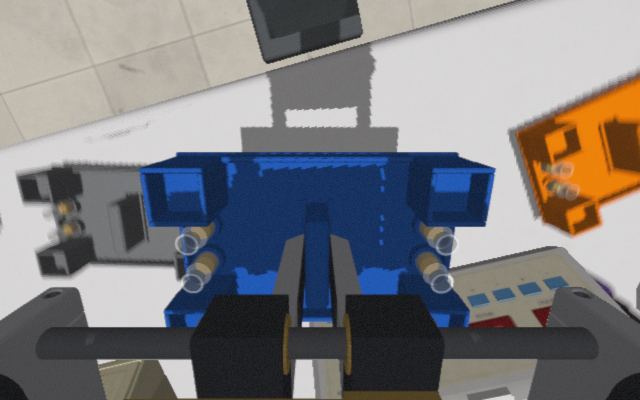

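The grey tray shows at left behind the held blue tray, with its far posts near (35,187) and (55,257) and its rib near (128,220). I'll enlarge it.

```bash
python3 -c "
import cv2
i=cv2.imread('pics/w2.png')[155:285,5:200]
i=cv2.convertScaleAbs(i,alpha=1.7)
cv2.imwrite('pics/w2c.png',cv2.resize(i,None,fx=4,fy=4,interpolation=cv2.INTER_CUBIC))"
```

```text
(no output)
```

View pics/w2c.png

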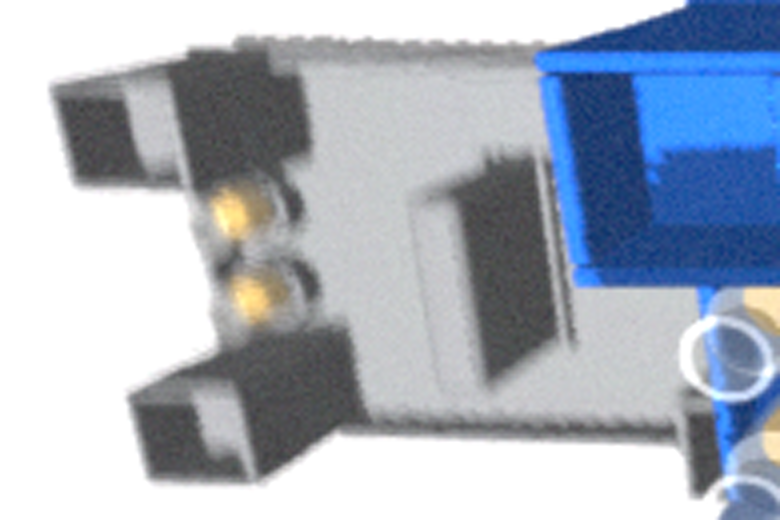

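Grey post tops in the crop: (123,136) and (195,436). Rib top centre: (450,290).

```bash
python3 -c "
from h import *
m=viewer.camera_model('wrist');t=np.load('T2.npy');T=t@m['T_tool_cam']
f=lambda a,z:ray(a,m['K'],T,z)[:2]
g=lambda a,b,z:f((5+a/4,155+b/4),z)
A,B,C=g(123,136,.06),g(195,436,.06),g(450,290,.058)
M=(A+B)/2;d=B-A;u=np.array([-d[1],d[0]])/np.linalg.norm(d)
print('spacing',np.linalg.norm(d),'mid-rib',np.linalg.norm(C-M),'ydir',np.degrees(np.arctan2(u[1],u[0])),'rib dir',np.degrees(np.arctan2(*(C-M)[::-1])))
print('rib',C,'centre from posts',M+u*.074,M-u*.074)
L,Rr=f((175,197),.205),f((462,197),.205)
d=Rr-L;n=np.array([d[1],-d[0]])/np.linalg.norm(d)
print('blue',np.linalg.norm(d),np.degrees(np.arctan2(d[1],d[0])),'centre',(L+Rr)/2+n*.042,(L+Rr)/2-n*.042,t[:3,3])
"
```

```text
spacing 0.08334997164311721 mid-rib 0.07436363388613602 ydir 73.95069325219984 rib dir 75.07637988179825
rib [ 0.4462 -0.2721] centre from posts [ 0.4475 -0.2728] [ 0.4066 -0.415 ]
blue 0.1481528685738262 75.3268336677085 centre [ 0.4697 -0.0609] [ 0.3884 -0.0396] [ 0.4684 -0.0613  0.1849]
```

Emit:
{"method": "play_rows", "body": {
  "commands": [
    {"dx":-0.002,"dy":-0.013,"dz":-0.001,"ax":0,"ay":-0.3,"az":0},
    {"dx":-0.0035,"dy":-0.024,"dz":-0.001,"ax":0,"ay":-0.2,"az":0},
    {"dx":-0.0037,"dy":-0.024,"dz":-0.001,"ax":0,"ay":0,"az":0},
    {"dx":-0.0037,"dy":-0.024,"dz":-0.001,"ax":0,"ay":0,"az":0},
    {"dx":-0.0037,"dy":-0.024,"dz":-0.001,"ax":0,"ay":0,"az":0}
  ]
}}

```text
time_s: 8.12
ee_pos: [0.4551, -0.1706, 0.1857]
eef_rot: [-3.141, -0.009, 2.897]
force: [0.2, 0.6, -2.1]
grip_width: 0.0133
```

Emit:
{"method": "play_rows", "body": {
  "commands": [
    {"dx":-0.0037,"dy":-0.024,"dz":0,"ax":0,"ay":0,"az":0},
    {"dx":-0.0037,"dy":-0.024,"dz":0,"ax":0,"ay":0,"az":0},
    {"dx":-0.0037,"dy":-0.024,"dz":0,"ax":0,"ay":0,"az":0},
    {"dx":-0.002,"dy":-0.014,"dz":0,"ax":0,"ay":0,"az":0},
    {"dx":0,"dy":0,"dz":0,"ax":0,"ay":0,"az":0}
  ]
}}

```text
time_s: 8.53
ee_pos: [0.4442, -0.2641, 0.1816]
eef_rot: [3.141, -0.014, 2.906]
force: [-0.3, -0.2, -2.9]
grip_width: 0.0135
```

```bash
python3 -c "
from h import *
go([.446,-.273,.12],75.1)"
```

```text
pose [ 0.4442 -0.2641  0.1816] tool y deg 76.52905100960177
shift [-0.0047 -0.0083  0.0615] turn [ 0.0132 -0.8282  1.4292]
```

Emit:
{"method": "play_rows", "body": {
  "commands": [
    {"dx":-0.0015,"dy":-0.003,"dz":0.008,"ax":0,"ay":-0.3,"az":0.5},
    {"dx":-0.0015,"dy":-0.003,"dz":0.012,"ax":0,"ay":-0.3,"az":0.5},
    {"dx":-0.001,"dy":-0.0025,"dz":0.012,"ax":0,"ay":-0.2,"az":0.4},
    {"dx":-0.001,"dy":0,"dz":0.012,"ax":0,"ay":0,"az":0},
    {"dx":0,"dy":0,"dz":0.006,"ax":0,"ay":0,"az":0}
  ]
}}

```text
time_s: 8.95
ee_pos: [0.4467, -0.2714, 0.1262]
eef_rot: [3.14, -0.001, 2.886]
force: [-0.1, 0.4, -3.0]
grip_width: 0.0139
```

Emit:
{"method": "play_rows", "body": {
  "commands": [
    {"dx":0,"dy":0,"dz":0,"ax":0,"ay":0,"az":0},
    {"dx":0,"dy":0,"dz":0,"ax":0,"ay":0,"az":0},
    {"dx":0,"dy":0,"dz":0,"ax":0,"ay":0,"az":0},
    {"dx":0,"dy":0,"dz":0,"ax":0,"ay":0,"az":0},
    {"dx":0,"dy":0,"dz":0,"ax":0,"ay":0,"az":0}
  ]
}}

```text
time_s: 9.37
ee_pos: [0.4467, -0.269, 0.125]
eef_rot: [3.139, -0.003, 2.889]
force: [0.0, 0.4, -3.3]
grip_width: 0.014
```

```bash
python3 -c "
from h import *
go([.446,-.273,.12],75.1)"
```

```text
pose [ 0.4467 -0.269   0.125 ] tool y deg 75.5459401274971
shift [-0.0003 -0.004   0.005 ] turn [ 0.1504 -0.1509  0.4461]
```

Emit:
{"method": "play_rows", "body": {
  "commands": [
    {"dx":0,"dy":-0.003,"dz":0.004,"ax":0,"ay":-0.1,"az":0.2},
    {"dx":0,"dy":-0.002,"dz":0.005,"ax":0,"ay":0,"az":0.2},
    {"dx":0,"dy":0,"dz":0.005,"ax":0,"ay":0,"az":0},
    {"dx":0,"dy":0,"dz":0.005,"ax":0,"ay":0,"az":0},
    {"dx":0,"dy":0,"dz":0.003,"ax":0,"ay":0,"az":0}
  ]
}}

```text
time_s: 9.78
ee_pos: [0.4459, -0.2749, 0.1025]
eef_rot: [3.14, 0.002, 2.881]
force: [0.7, -0.0, -3.2]
grip_width: 0.0139
```

```bash
python3 -c "
from h import *
go([.446,-.273,.086],75.1)
i=viewer.camera('scene')[:,:,::-1][105:205,320:460]
cv2.imwrite('pics/s2.png',cv2.resize(i,None,fx=5,fy=5,interpolation=cv2.INTER_CUBIC))"
```

```text
pose [ 0.4459 -0.2749  0.1025] tool y deg 75.09578471938994
shift [0.0004 0.0018 0.0165] turn [ 0.0875  0.132  -0.0043]
```

View pics/s2.png

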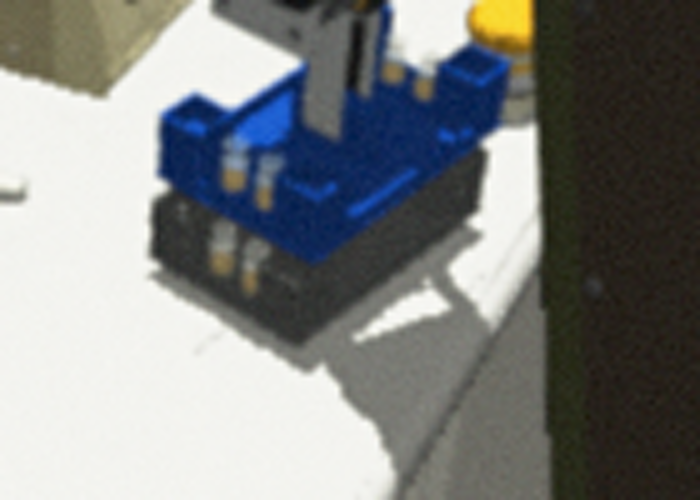

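The scene crop shows the blue tray parallel to the grey one and squarely above it, with left corners near (165,185) and (155,200) and front corners near (320,260) and (300,290). I'll lower it gently.

Emit:
{"method": "play_rows", "body": {
  "commands": [
    {"dx":0,"dy":0.001,"dz":0.003,"ax":0,"ay":0,"az":0},
    {"dx":0,"dy":0.0005,"dz":0.003,"ax":0,"ay":0,"az":0},
    {"dx":0,"dy":0,"dz":0.003,"ax":0,"ay":0,"az":0},
    {"dx":0,"dy":0,"dz":0.003,"ax":0,"ay":0,"az":0},
    {"dx":0,"dy":0,"dz":0.002,"ax":0,"ay":0,"az":0}
  ]
}}

```text
time_s: 10.25
ee_pos: [0.4462, -0.273, 0.0866]
eef_rot: [3.14, 0.001, 2.882]
force: [0.7, 1.0, -0.6]
grip_width: 0.0142
```

Emit:
{"method": "play_rows", "body": {
  "commands": [
    {"dx":0,"dy":0,"dz":0.002,"ax":0,"ay":0,"az":0},
    {"dx":0,"dy":0,"dz":0.002,"ax":0,"ay":0,"az":0},
    {"dx":0,"dy":0,"dz":0.001,"ax":0,"ay":0,"az":0},
    {"dx":0,"dy":0,"dz":0.001,"ax":0,"ay":0,"az":0},
    {"dx":0,"dy":0,"dz":0.001,"ax":0,"ay":0,"az":0}
  ]
}}

```text
time_s: 10.67
ee_pos: [0.447, -0.2733, 0.0859]
eef_rot: [3.141, 0.004, 2.882]
force: [-5.9, 3.9, 10.6]
grip_width: 0.0137
```

Firm contact at TCP z = 0.086, which is the seated height. Release and retreat.

Emit:
{"method": "play_rows", "body": {
  "commands": [
    {"dx":0,"dy":0,"dz":0,"ax":0,"ay":0,"az":0},
    {"dx":0,"dy":0,"dz":0,"ax":0,"ay":0,"az":0},
    {"dx":0,"dy":0,"dz":0,"ax":0,"ay":0,"az":0},
    {"dx":0,"dy":0,"dz":0,"ax":0,"ay":0,"az":0},
    {"dx":0,"dy":0,"dz":0,"ax":0,"ay":0,"az":0}
  ],
  "claw": 0.55
}}

```text
time_s: 11.08
ee_pos: [0.4478, -0.2738, 0.087]
eef_rot: [-3.141, 0.007, 2.882]
force: [0.2, -0.0, 0.2]
grip_width: 0.0432
```

Emit:
{"method": "play_rows", "body": {
  "commands": [
    {"dx":0,"dy":0,"dz":-0.001,"ax":0,"ay":0,"az":0},
    {"dx":0,"dy":0,"dz":0,"ax":0,"ay":0,"az":0},
    {"dx":0,"dy":0,"dz":0,"ax":0,"ay":0,"az":0},
    {"dx":0,"dy":0,"dz":0,"ax":0,"ay":0,"az":0},
    {"dx":0,"dy":0,"dz":0,"ax":0,"ay":0,"az":0}
  ]
}}

```text
time_s: 11.5
ee_pos: [0.4478, -0.2738, 0.0879]
eef_rot: [-3.141, 0.007, 2.882]
force: [-0.3, 0.3, 0.5]
grip_width: 0.0519
```

Emit:
{"method": "play_rows", "body": {
  "commands": [
    {"dx":0,"dy":0,"dz":-0.01,"ax":0,"ay":0,"az":0},
    {"dx":0,"dy":0,"dz":-0.02,"ax":0,"ay":0,"az":0},
    {"dx":0,"dy":0,"dz":-0.025,"ax":0,"ay":0,"az":0},
    {"dx":0,"dy":0,"dz":-0.025,"ax":0,"ay":0,"az":0},
    {"dx":0,"dy":0,"dz":-0.025,"ax":0,"ay":0,"az":0}
  ]
}}

```text
time_s: 11.92
ee_pos: [0.445, -0.2721, 0.1942]
eef_rot: [3.139, -0.002, 2.882]
force: [0.2, -0.6, -0.5]
grip_width: 0.0517
```

Emit:
{"method": "play_rows", "body": {
  "commands": [
    {"dx":0,"dy":0,"dz":-0.025,"ax":0,"ay":0,"az":0},
    {"dx":0,"dy":0,"dz":-0.02,"ax":0,"ay":0,"az":0},
    {"dx":0,"dy":0,"dz":-0.01,"ax":0,"ay":0,"az":0},
    {"dx":0,"dy":0,"dz":0,"ax":0,"ay":0,"az":0},
    {"dx":0,"dy":0,"dz":0,"ax":0,"ay":0,"az":0}
  ]
}}

```text
time_s: 12.33
ee_pos: [0.4455, -0.2726, 0.2616]
eef_rot: [-3.14, 0.008, 2.882]
force: [-0.2, -0.4, -0.1]
grip_width: 0.0517
```

```bash
python3 -c "
from h import *
np.save('T3.npy',tool(ctrl.get_obs()))
w=viewer.camera('wrist')[:,:,::-1]
i=viewer.camera('scene')[:,:,::-1][105:205,320:460]
w=cv2.convertScaleAbs(w[100:270,200:430],alpha=1.5)
w=cv2.resize(w,(440,325),interpolation=cv2.INTER_CUBIC)
i=cv2.resize(i,(360,257),interpolation=cv2.INTER_CUBIC)
i=cv2.copyMakeBorder(i,0,325-257,0,0,0)
cv2.imwrite('pics/end.png',np.hstack([w,i]))"
```

```text
(no output)
```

View pics/end.png

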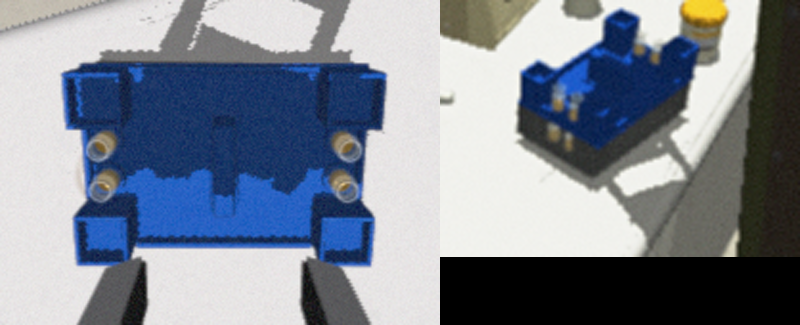

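The stack is closed and parallel in both views, with no gap between the trays, and the open fingers are clear above. Handing in.

```bash
python3 -c "
from h import *
m=viewer.camera_model('wrist');T=np.load('T3.npy')@m['T_tool_cam']
fit([ray((200+a*230/440,100+b*170/325),m['K'],T,.106) for a,b in [(95,100),(357,99),(345,240),(104,240)]])
print(workorder.hand_in())"
```

```text
centre [ 0.4473 -0.2724] long dir deg 75.23624570920154 long,short 0.1452328001619433 0.08397316580528329
the job is handed in; nothing more can be done
None
```

The blue tray is stacked on the grey tray, released, and the job is handed in at about 12.5 s of the 38 s allowed. I gripped it by the middle rib, carried it level and lowered it gently until it made contact.

- **Seating:** Contact came with the tool at z = 0.086 m, 46 mm above the height at which I gripped the tray; seated is 46 mm. The last pictures show no gap between the trays.
- **Alignment:** The last wrist measurement puts the blue centre at (0.447, -0.272) with its long side at 75.2°. Before stacking, the grey tray measured about (0.4465, -0.273) at 75°, so they agree within about 1 mm and 1°. I did not measure the grey tray again afterwards, because the blue one hides it from above.
- **Disagreement:** The top camera put the blue tray 3–5 mm away from where the wrist camera did. I used the wrist values.
- **Post spacing:** The final reading was 145 x 84 mm against 148 x 84 true, so the blurred crop cost a few millimetres of accuracy.
- **Orange tray:** The arm did not go near it. I did not measure its position again at the end.

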